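# Pack the tasting tray

### The job

Pack the customer's tasting order into the dark tray: stand the small orange canister in the orange well, the jar of white cream (white sticker on its black lid) in the white well and the glass of wooden picks in the green well, each upright on the bottom of its well, set down gently and not dropped. The large orange can and the two jars of brown spread (red and blue stickers) are not part of the order: leave them where they stand.

Things in the scene. Friction and masses are not known exactly. Their poses are not given: they have to be found in the camera images.
- orange_canister: the small orange card canister, 67 mm diameter, 85 mm high, plain cylinder, loose, upright, about 0.3 kg. Origin at the centre of its underside, z up its axis. It belongs in the orange well.
- white_jar: glass spread jar with a black twist lid that bears a round white sticker 46 mm across, 62 mm diameter, 78 mm high, showing white cream in the glass between label and lid; loose, upright. Origin at the centre of its underside, z up its axis. About 0.3 kg. It belongs in the white well.
- pick_glass: small clear glass holding a bunch of wooden tasting picks; the glass is 47 mm diameter and 62 mm high, the picks reach 96 mm; loose, upright, about 0.12 kg. Grip it round the glass. Origin at the centre of its underside, z up its axis. It belongs in the green well.
- big_orange_can: look-alike: the large orange card can, 83 mm diameter, 98 mm high, loose, upright. Origin at the centre of its underside. Stays where it is. (More large cans stand at the far left end of the counter; they are stock and out of the job.)
- dark_jar: glass spread jar with a black twist lid that bears a round red sticker 46 mm across, 62 mm diameter, 78 mm high, showing dark grey-brown spread in the glass between label and lid; loose, upright. Origin at the centre of its underside, z up its axis. Look-alike: stays where it is.
- milk_jar: glass spread jar with a black twist lid that bears a round blue sticker 46 mm across, 62 mm diameter, 78 mm high, showing light milk-chocolate brown spread in the glass between label and lid; loose, upright. Origin at the centre of its underside, z up its axis. Look-alike: stays where it is.
- tray: dark wooden tray, 120 mm (its x) x 380 mm (its y), 18 mm high, walls and floor 5 mm, fixed to the counter, holding the three well blocks in a row along its y, 120 mm apart. Origin at the centre of its underside, on the counter.
- well_orange: orange square block 104 x 104 x 16 mm with a round well 84 mm across and 10 mm deep, open at the top, lying in the tray. Fixed to the tray, edges parallel to it. Origin at the centre of the block's underside, under the centre of the well (5 mm above the counter); the well's floor is 6 mm above the origin, the block's top 16 mm. The three blocks change places from start to start. For the small orange canister.
- well_white: white square block 104 x 104 x 16 mm with a round well 79 mm across and 10 mm deep, open at the top, lying in the tray. Fixed to the tray, edges parallel to it. Origin at the centre of the block's underside, under the centre of the well (5 mm above the counter); the well's floor is 6 mm above the origin, the block's top 16 mm. The three blocks change places from start to start. For the white-cream jar.
- well_green: green square block 104 x 104 x 16 mm with a round well 64 mm across and 10 mm deep, open at the top, lying in the tray. Fixed to the tray, edges parallel to it. Origin at the centre of the block's underside, under the centre of the well (5 mm above the counter); the well's floor is 6 mm above the origin, the block's top 16 mm. The three blocks change places from start to start. For the glass of picks.

How it is judged (in metres and radians):
At the end, for the whole second after the job is handed in: Small orange canister, white-cream jar and pick glass stand upright (0.1 rad), released and at rest in the orange, white and green wells: centre within 12 mm of the well's, underside within 4 mm of its floor. The large can and both brown jars stand upright and still within 20 mm of their starts (horizontal distance between orange_canister and well_orange below 0.012 m and z of orange_canister in the frame of well_orange between 0.002 and 0.01 m and angle between each of orange_canister, white_jar, pick_glass, big_orange_can, dark_jar, milk_jar's own z axis and vertical below 0.1 rad and linear speed of each of orange_canister, white_jar, pick_glass, big_orange_can, dark_jar, milk_jar below 0.02 m/s and angular speed of each of orange_canister, white_jar, pick_glass below 0.2 rad/s and contact force between each of orange_canister, white_jar, pick_glass and the fingers below 0.1 N and horizontal distance between white_jar and well_white below 0.012 m and z of white_jar in the frame of well_white between 0.002 and 0.01 m and horizontal distance between pick_glass and well_green below 0.012 m and z of pick_glass in the frame of well_green between 0.002 and 0.01 m and distance of each of big_orange_can, dark_jar, milk_jar from where it was at the start of the episode below 0.02 m); the robot touches nothing.
It fails at once if the small orange canister is dropped or thrown (faster than 0.8 m/s while no finger holds it) (linear speed of orange_canister above 0.8 m/s and contact force between orange_canister and the fingers below 0.1 N).
It fails at once if the white-cream jar is dropped or thrown (faster than 0.8 m/s while no finger holds it) (linear speed of white_jar above 0.8 m/s and contact force between white_jar and the fingers below 0.1 N).
It fails at once if the glass of picks is dropped or thrown (faster than 0.8 m/s while no finger holds it) (linear speed of pick_glass above 0.8 m/s and contact force between pick_glass and the fingers below 0.1 N).
It fails at once if the large orange can or a jar of brown spread is moved by more than 20 mm (distance of any of big_orange_can, dark_jar, milk_jar from where it was at the start of the episode above 0.02 m).
It also fails if it takes over 88 s, if anything falls off the work surface, if the arm or the gripper's body presses on something with over 40 N, if the wrist force passes 120 N, or if a joint passes its speed limit or range.

### The arm

A 6-joint arm with a two-finger parallel gripper is mounted at the origin on a cart in front of the work surface, level with it; the furniture and walls round the work are solid. World frame = base frame: x ahead of the robot, y to its left, z up, the work surface at z = 0. Lengths are in mm, angles in rad, forces in N, time in s.
With the tool pointing down it reaches from about 275 to 750 mm from the base axis. Payload 10.2 kg.
Tool frame: the origin (TCP) lies between the finger pads; the fingertips stand 11 mm ahead of it and the grasp point (between the pads) lies 8 mm behind it; z points along the fingers, y is the line along which they close (so a half turn about z gives the same grasp; the last joint's range is limited). The gripper opens to 85 mm and grips with 20 to 120 N. Pads are 22 mm wide; open, the fingers measure 114 mm over their backs; the gripper's body (76 mm by 85 mm) begins 54 mm behind the grasp point. The pads swing forward as they close: fully open they stand 13 mm farther back than shut.
Start: joints at [-1.479, 0.313, 1.498, -0, 1.331, -0.223], TCP at [162.541, -499.211, 210.494] pointing down, gripper open.
Joint ranges: [-2.94, 2.94], [-0.97, 2.17], [0.19, 2.56], [-1.23, 4.37], [0.02, 3.11], [-2.88, 2.88]. Speed limits (rad/s): [2.39, 2.39, 3.01, 3.14, 3.14, 3.14].

### API

Orientations are given as a unit quaternion [w, x, y, z].
In Python, from rig import sense, eyes, finish_job gives the robot as it stands.
- The arm moves only by the shell command python3 -m jog 'ROWS' [FORCE]. ROWS is JSON, a list of rows, each a list of 7 numbers: the shift along the tool's x, y, z in m, then the turn, a rotation vector about the tool's x, y, z in rad, then the finger opening in m, from 0 to 0.0854. In form: [[dx, dy, dz, rx, ry, rz, gripper], ...]. A call has 1 to 5 rows; each row shifts and turns the commanded pose from where the row before left it, along the tool's axes as they then stand; what a row does not reach is not made up. A row lasts 1/10 s, in which the tool goes at most 50 mm and 8.59 degrees, less where a joint would pass 70% of its speed; a pose out of reach is approached as far as the arm can. A call is refused whole if a number of a shift passes 0.05 or a number of a turn 0.15, either way. A call with a gripper value outside its range is refused whole. The fingers move at their own pace and stop on an object; FORCE is the grip in N (left out, the last holds). Time passes only in rows, so rows that do not move let the fingers close. It gives the time, the measured TCP pose, the force, the opening and the grip force at its end, in the units of the state.
- sense(): the state, without advancing time (a new reading comes with each control period).
- eyes.capture(name): name is "scene" or "top" or "wrist"; returns the picture (400x640x3 uint8, red, green, blue); there is no depth.
- eyes.calibration(name): a dict with "fx", "fy", "cx", "cy" (pixels), "dist" ([k1, k2, p1, p2, k3] as OpenCV has them; the pictures are not rectified), "cam_to_world" (4x4, takes a point from camera to world coordinates); the wrist camera has in their place "mount" (4x4, takes a point from camera to tool coordinates, whose origin is the TCP and whose axes are the flange's). Camera axes: x right, y down, z forward; pixel columns grow to the right and rows downward; lengths in mm; the calibration is good to about 2 mm. A picture is of the moment at which its call begins: read the wrist's pose just before it. calibration takes no time and is no camera call.
- finish_job(): hands the job in; it is judged then, once.
The state is a dict: "time_s": time; "joints": joint angles; "dq": joint speeds; "tau": joint torques, N m; "eef_pos": TCP position; "ee_rot": TCP orientation; "force": force on the tool from outside, world axes, zero at the start; "wrist_torque": the same for the moment, N m; "grip_width": opening from 0.0 (shut) to 1.0 (fully open); "grip_force": force on a finger pad.
Only numpy, scipy, OpenCV 4.12 (cv2) and the standard library are available. Lean on these libraries where they do the work, as an engineer would, in place of code of your own. Each camera call takes 0.05 s, during which the arm holds its last target. There are 200 camera calls.

## Working session

There is one attempt and no reset: what is moved stays moved. The work goes in short steps, Python scripts to look and compute and a shell command to move; the robot and the scene stay as the last step left them, time stands still between calls to the robot, and variables do not carry over. Pictures are saved under pics/ and viewed, at most 14 in all, crops included, and the job is handed in when it is done.

```bash
mkdir -p pics; ls
python3 - <<'E'
from rig import sense, eyes
import cv2
s=sense();print(s)
for n in("scene","top"):
    im=eyes.capture(n);cv2.imwrite(f"pics/{n}0.png",im[:,:,::-1]);c=eyes.calibration(n);print(n,c)
print(eyes.calibration("wrist"))
E
```

```text
pics
{'time_s': 0.0, 'joints': array([-1.47942374e+00,  3.13438933e-01,  1.49844477e+00, -2.30565367e-06,
        1.33100478e+00, -2.23434796e-01]), 'dq': array([ 0.00117664,  0.00175061, -0.00244121,  0.00010306, -0.00153035,
       -0.00045372]), 'tau': array([ 4.09718472e-03, -4.12261999e+01, -2.59739292e+01,  4.84710802e-05,
        4.09110085e-03,  1.68258043e-05]), 'eef_pos': array([ 162.50102206, -498.91512281,  209.93786481]), 'ee_rot': array([-6.46578628e-04,  9.87637345e-01,  1.56754762e-01,  4.16343519e-05]), 'force': array([ 0.18149788,  0.42867175, -0.02378873]), 'wrist_torque': array([ 0.00545783, -0.01531727, -0.00953064]), 'grip_force': 0.0, 'grip_width': 1.000709641894761}
scene {'fx': 492.4044885004372, 'fy': 492.4044885004372, 'cx': 321.65096453557436, 'cy': 193.22637534233652, 'dist': array([-0.11541958,  0.        ,  0.        ,  0.        ,  0.        ]), 'cam_to_world': array([[-4.69326000e-01, -6.56441922e-01,  5.90607407e-01,
        -3.27568996e+02],
       [-8.82846022e-01,  3.35362012e-01, -3.28808793e-01,
         4.73395909e+02],
       [ 1.77765877e-02,
[... 528 characters left out ...]
  [ 7.97258915e-03, -1.72105998e-01, -9.85046173e-01,
         1.75317234e+03],
       [ 0.00000000e+00,  0.00000000e+00,  0.00000000e+00,
         1.00000000e+00]])}
{'fx': 343.5691099740587, 'fy': 343.5691099740587, 'cx': 312.9640428359787, 'cy': 204.3770362020459, 'dist': array([-0.01451578,  0.        ,  0.        ,  0.        ,  0.        ]), 'mount': array([[ 3.19178349e-04, -9.47554110e-01, -3.19595223e-01,
         8.15805449e+01],
       [ 9.99999946e-01,  2.75807075e-04,  1.80967049e-04,
         1.65619908e-01],
       [-8.33294470e-05, -3.19595263e-01,  9.47554147e-01,
        -1.63384824e+02],
       [ 0.00000000e+00,  0.00000000e+00,  0.00000000e+00,
         1.00000000e+00]])}
```

View pics/scene0.png

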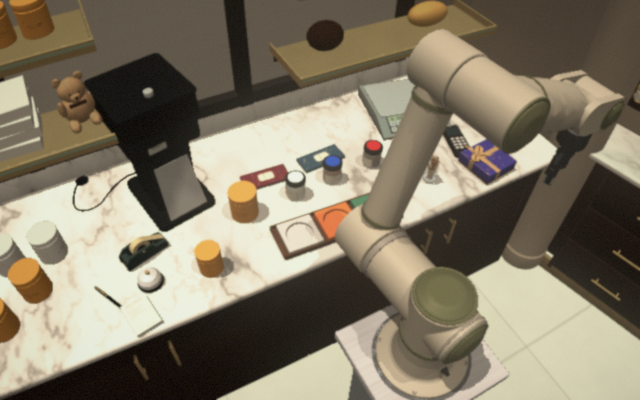

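View pics/top0.png

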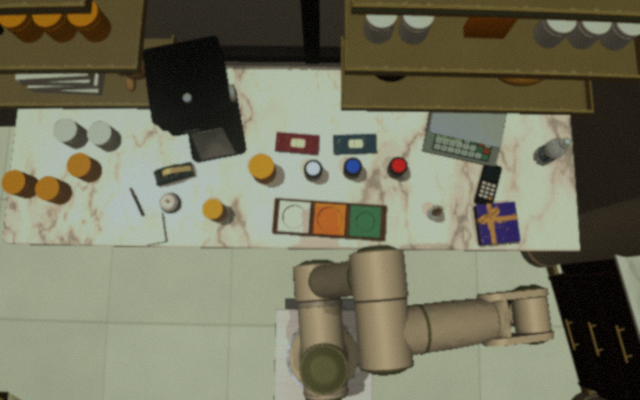

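The scene view shows the canister at (208,258), big can at (243,200), and the white, blue and red jars at (295,183), (332,168) and (372,152). The top view shows the tray wells white, orange, green at about (293,216), (330,218), (367,220), and the pick glass at about (436,212). I'll enlarge the top view.

Run:
```python
import cv2
im=cv2.imread("pics/top0.png")[140:250,190:456]
cv2.imwrite("pics/topc.png",cv2.resize(im,None,fx=3,fy=3,interpolation=cv2.INTER_CUBIC))
```

```text
(no output)
```

View pics/topc.png

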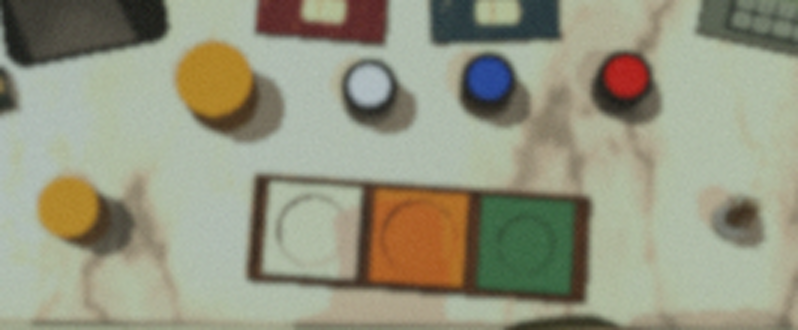

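The crop shows, in crop pixels at 3x: canister top (69,208), white sticker (369,86), blue (489,79), red (626,77), big can top (215,80), pick glass about (738,220). Well centres are white (312,230), orange (421,237), green (526,243).

```bash
cat > h.py <<'E'
import numpy as np, cv2
from rig import sense, eyes
from scipy.spatial.transform import Rotation as R
def pose(s=None):
    s=s or sense(); q=s["ee_rot"]; T=np.eye(4); T[:3,:3]=R.from_quat(np.r_[q[1:],q[0]]).as_matrix(); T[:3,3]=s["eef_pos"]; return T
def back(cam,uv,z,T=None):
    c=eyes.calibration(cam); K=np.array([[c["fx"],0,c["cx"]],[0,c["fy"],c["cy"]],[0,0,1]])
    M=c["cam_to_world"] if cam!="wrist" else T@c["mount"]
    p=cv2.undistortPoints(np.array([[uv]],float),K,c["dist"])[0,0]
    d=M[:3,:3]@np.r_[p,1]; o=M[:3,3]; return (o+d*(z-o[2])/d[2]).round(1)
def go(x,y,z=None,yaw=None):
    """shift in tool axes (mm) from the measured pose; yaw = world direction (deg) of tool y"""
    T=pose(); z=T[2,3] if z is None else z
    v=T[:3,1]; cur=np.degrees(np.arctan2(v[1],v[0]))
    a=0 if yaw is None else -((yaw-cur+90)%180-90)
    d=T[:3,:3].T@(np.array([x,y,z])-T[:3,3])
    print("tcp",T[:3,3].round(1),"ytool",round(cur,1),"tilt",np.degrees(np.arccos(-T[2,2])).round(2),"| shift",d.round(1),"rz(rad)",round(np.radians(a),3),"j6",sense()["joints"][5].round(2))
E
python3 - <<'E'
from h import *
P=dict(big=(215,80,98),can=(69,208,85),white=(369,86,78),blue=(489,79,78),red=(626,77,78),pickrim=(738,222,50),wW=(312,230,21),wO=(421,237,21),wG=(526,243,21),c1=(256,176,18),c2=(590,198,18),c3=(584,300,18),c4=(248,279,18))
for k,(u,v,z) in P.items(): print(k,back("top",(190+(u-1)/3,140+(v-1)/3),z))
go(300,-200)
for n in (1.0,):
    s=sense();im=eyes.capture("wrist");cv2.imwrite("pics/w0.png",im[:,:,::-1])
E
```

```text
big [604.7 209.7  98. ]
can [463.9 365.2  85. ]
white [604.5  42.4  78. ]
blue [614.1 -89.7  78. ]
red [ 618.4 -241.2   78. ]
pickrim [ 462.  -367.7   50. ]
wW [451.6 104.9  21. ]
wO [445.1 -17.2  21. ]
wG [ 439.7 -134.8   21. ]
c1 [512.6 169.5  18. ]
c2 [ 491.9 -207.4   18. ]
c3 [ 376.8 -199.7   18. ]
c4 [396.  175.3  18. ]
tcp [ 162.5 -499.   210. ] ytool -72.0 tilt 0.06 | shift [ 223.3 -241.7    0.3] rz(rad) 0.0 j6 -0.22
```

```bash
python3 -m jog '[[0.035,-0.004,0,0,0,0,0.085],[0.035,-0.004,0,0,0,0,0.085],[0.035,-0.004,0,0,0,0,0.085],[0.035,-0.004,0,0,0,0,0.085],[0.035,-0.004,0,0,0,0,0.085]]' 30
python3 -m jog '[[0.035,-0.004,0,0,0,0,0.085],[0.035,-0.004,0,0,0,0,0.085],[0.035,-0.004,0,0,0,0,0.085],[0.035,-0.004,0,0,0,0,0.085],[0,0,0,0,0,0,0.085]]'
python3 - <<'E'
from h import *
go(455,-368,210,-90)
T=pose();im=eyes.capture("wrist");cv2.imwrite("pics/w1.png",im[:,:,::-1]);np.save("T1.npy",T)
E
```

```text
time_s: 0.65
eef_pos: [323.9, -425.2, 210.3]
ee_rot: [-0.0, 0.988, 0.157, -0.0]
force: [-0.1, -0.9, -0.4]
grip_width: 0.996
grip_force: 0.0
time_s: 1.15
eef_pos: [453.6, -365.3, 209.9]
ee_rot: [-0.0, 0.987, 0.159, 0.0]
force: [-0.4, 0.5, -0.5]
grip_width: 0.995
grip_force: 0.0
tcp [ 453.6 -365.3  209.9] ytool -71.7 tilt 0.06 | shift [ 0.5  3.  -0.1] rz(rad) 0.319 j6 0.37
```

View pics/w1.png

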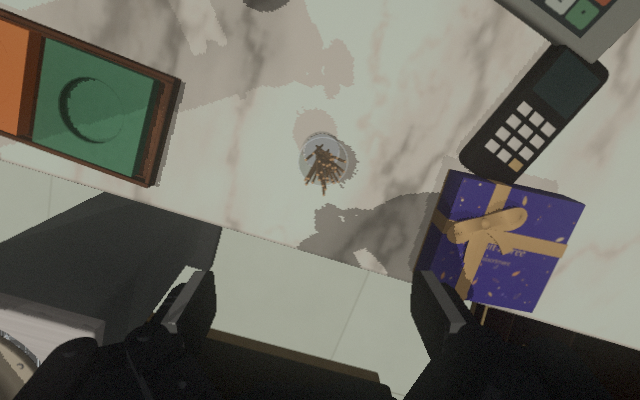

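The glass of picks is at about (323,157) and the green well at about (92,108). I'll enlarge the glass and the well for edges.

Run:
```python
import cv2,numpy as np
im=cv2.imread("pics/w1.png")
a=cv2.resize(im[100:220,265:385],None,fx=4.5,fy=4.5,interpolation=cv2.INTER_CUBIC)
cv2.imwrite("pics/w1c.png",a)
from h import *
T=np.load("T1.npy")
print("well",back("wrist",(92,108),21,T))
for z in (0,62): print(z,back("wrist",(323,157),z,T))
def proj(p):
    c=eyes.calibration("wrist");M=np.linalg.inv(T@c["mount"])
    K=np.array([[c["fx"],0,c["cx"]],[0,c["fy"],c["cy"]],[0,0,1]])
    return cv2.projectPoints(np.array(p,float),M[:3,:3],M[:3,3],K,c["dist"])[0][:,0]
t=np.linspace(0,6.28,60)
for x,y in((460,-370),):
  for z in(0,62):
    q=proj([[x+23.5*np.cos(a),y+23.5*np.sin(a),z] for a in t]); print(z,q.min(0),q.max(0))
```

```text
well [ 445.5 -136.3   21. ]
0 [ 467.1 -372.5    0. ]
62 [ 477.8 -367.1   62. ]
0 [297.46176603 140.94181676] [340.08906623 183.01149936]
62 [294.55924961 150.75751809] [345.03540879 199.95085843]
```

View pics/w1c.png

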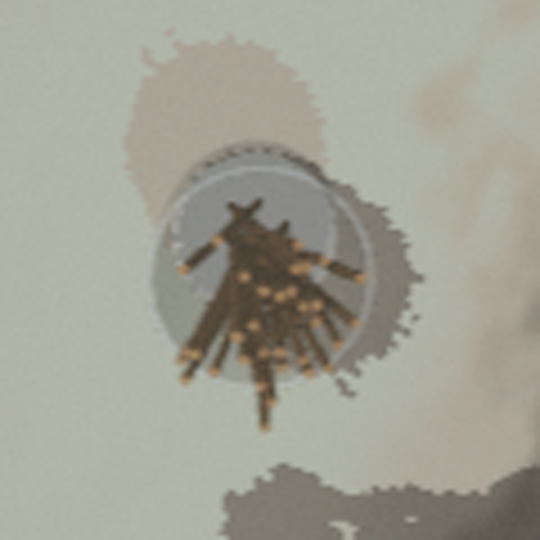

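Run:
```python
from h import *
T=np.load("T1.npy")
p=back("wrist",(323.5,160.8),62,T);print(p)
go(p[0],p[1],120)
```

```text
[ 474.6 -368.7   62. ]
tcp [ 452.  -366.4  209.9] ytool -71.8 tilt 0.05 | shift [20.7  9.3 89.9] rz(rad) 0.0 j6 0.37
```

```bash
python3 -m jog '[[0.008,0.005,0.025,0,0,0,0.085],[0.008,0.004,0.025,0,0,0,0.085],[0,0,0.01,0,0,0,0.085],[0,0,0,0,0,0,0.085],[0,0,0,0,0,0,0.085]]'
python3 - <<'E'
from h import *
T=pose();im=eyes.capture("wrist");cv2.imwrite("pics/w2.png",im[120:320,220:420,::-1].repeat(3,0).repeat(3,1));np.save("T2.npy",T)
im=eyes.capture("top");cv2.imwrite("pics/t2.png",im[195:225,420:455,::-1].repeat(10,0).repeat(10,1))
a=cv2.imread("pics/w2.png");b=cv2.imread("pics/top0.png")[195:235,415:455].repeat(5,0).repeat(5,1)
a[:200,:200]=b;cv2.imwrite("pics/w2.png",a)
E
```

```text
time_s: 1.7
eef_pos: [468.6, -371.6, 151.6]
ee_rot: [0.001, 0.988, 0.156, 0.0]
force: [-0.4, -0.4, -0.0]
grip_width: 0.995
grip_force: 0.0
```

View pics/w2.png

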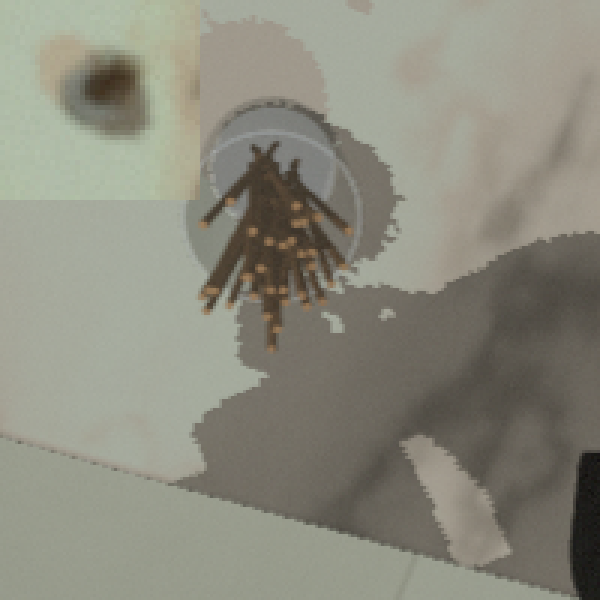

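Run:
```python
from h import *
T=np.load("T2.npy")
p=back("wrist",(310.7,191.8),62,T);print(p)
for k in((103,85),(103,92)): print(back("top",(415+k[0]/5-.4,195+k[1]/5-.4),62))
go(p[0],p[1],45)
```

```text
[ 474.3 -368.3   62. ]
[ 467.2 -363.7   62. ]
[ 462.5 -363.5   62. ]
tcp [ 468.9 -371.7  152. ] ytool -72.0 tilt 0.13 | shift [  6.1  -1.7 107. ] rz(rad) 0.0 j6 0.39
```

```bash
python3 -m jog '[[0.006,-0.002,0,0,0,0,0.085],[0,0,0.025,0,0,0,0.085],[0,0,0.03,0,0,0,0.085],[0,0,0.03,0,0,0,0.085],[0,0,0.02,0,0,0,0.085]]'
python3 -m jog '[[0,0,0.007,0,0,0,0.085],[0,0,0,0,0,0,0.06],[0,0,0,0,0,0,0.052],[0,0,0,0,0,0,0.046],[0,0,0,0,0,0,0.04]]' 25
python3 -m jog '[[0,0,0,0,0,0,0.035],[0,0,0,0,0,0,0.035],[0,0,0,0,0,0,0.035]]'
python3 - <<'E'
from h import *
go(474,-368,40)
E
```

```text
time_s: 2.3
eef_pos: [473.9, -366.6, 44.1]
ee_rot: [-0.001, 0.988, 0.157, -0.0]
force: [0.7, 0.4, 0.0]
grip_width: 0.995
grip_force: 0.0
time_s: 2.8
eef_pos: [474.4, -367.5, 39.7]
ee_rot: [0.001, 0.988, 0.157, 0.0]
force: [-0.9, 2.2, 5.2]
grip_width: 0.466
grip_force: 2.7
time_s: 3.1
eef_pos: [474.1, -366.1, 40.5]
ee_rot: [-0.001, 0.988, 0.157, 0.0]
force: [-4.9, 10.8, 16.9]
grip_width: 0.409
grip_force: 8.5
tcp [ 474.1 -366.1   40.5] ytool -71.9 tilt 0.11 | shift [-0.7  1.8  0.5] rz(rad) 0.0 j6 0.4
```

Run:
```python
from h import *
im=eyes.capture("wrist");cv2.imwrite("pics/w3.png",im[:,:,::-1])
s=sense();print(s["force"],s["grip_width"],s["grip_force"])
```

```text
[-4.14924429 10.40723304 17.2033243 ] 0.4106269723782447 8.449989639921114
```

View pics/w3.png

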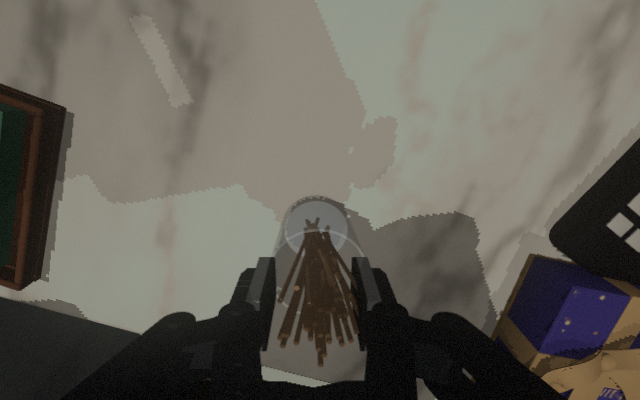

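Run:
```python
import cv2
im=cv2.imread("pics/w3.png")[180:390,220:420]
cv2.imwrite("pics/w3c.png",cv2.resize(cv2.convertScaleAbs(im,alpha=1.5,beta=20),None,fx=2.85,fy=2.85,interpolation=cv2.INTER_CUBIC))
```

```text
(no output)
```

View pics/w3c.png

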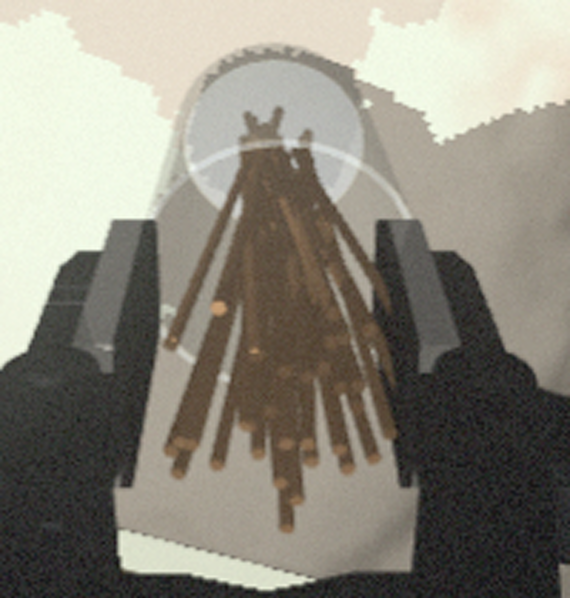

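The fingertips cover the rim on both sides: left pad over the rim at crop (150–165, 215–320), tip corners at (158,220) and (375,220). The upward force is 17 N. So the tips have closed onto the rim rather than beside the glass. I'll open and check.

```bash
python3 -m jog '[[0,0,-0.005,0,0,0,0.06],[0,0,0,0,0,0,0.085],[0,0,0,0,0,0,0.085],[0,0,0,0,0,0,0.085]]'
python3 - <<'E'
from h import *
T=pose();np.save("T4.npy",T);im=eyes.capture("wrist");cv2.imwrite("pics/w4.png",im[:,:,::-1])
s=sense();print(s["eef_pos"],s["force"],s["grip_width"],s["joints"])
E
```

```text
time_s: 3.55
eef_pos: [473.9, -367.3, 43.3]
ee_rot: [-0.0, 0.988, 0.157, -0.0]
force: [-0.5, 0.6, 0.6]
grip_width: 0.995
grip_force: 0.0
[ 473.92174142 -367.34246652   43.27373271] [ 0.34268728 -0.11070789  0.03478498] 0.9960524548800384 [-8.54555802e-01  6.44581566e-01  1.45054215e+00 -4.45283130e-05
  1.04668964e+00  4.01543544e-01]
```

View pics/w4.png

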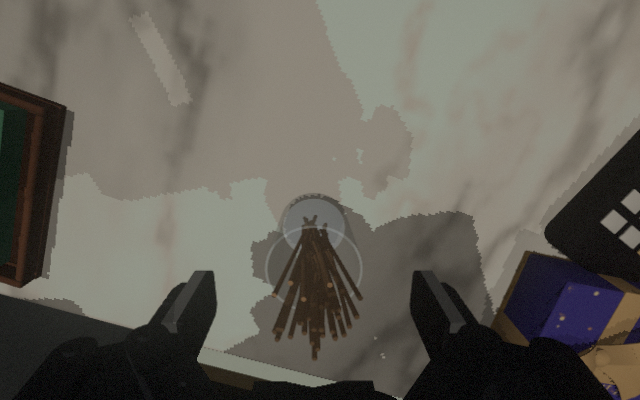

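```bash
python3 -m jog '[[0,0,0.004,0,0,0,0.085],[0,0,0.004,0,0,0,0.085],[0,0,0,0,0,0,0.085]]'; python3 -m jog '[[0,0,0.004,0,0,0,0.085],[0,0,0,0,0,0,0.085]]'
```

```text
time_s: 3.9
eef_pos: [473.7, -367.0, 34.6]
ee_rot: [-0.001, 0.988, 0.157, -0.0]
force: [0.7, -0.4, 0.8]
grip_width: 0.993
grip_force: 0.0
time_s: 4.1
eef_pos: [473.8, -367.1, 30.9]
ee_rot: [-0.0, 0.988, 0.157, -0.0]
force: [-0.0, -0.5, -1.2]
grip_width: 0.995
grip_force: 0.0
```

```bash
python3 -m jog '[[0,0,0.004,0,0,0,0.085],[0,0,0,0,0,0,0.085]]';  python3 -m jog '[[0,0,0.003,0,0,0,0.085],[0,0,0,0,0,0,0.085]]'
```

```text
time_s: 4.3
eef_pos: [473.8, -367.1, 27.0]
ee_rot: [-0.0, 0.988, 0.157, -0.0]
force: [-0.4, -0.5, 0.3]
grip_width: 0.997
grip_force: 0.0
time_s: 4.5
eef_pos: [473.9, -367.2, 24.1]
ee_rot: [-0.0, 0.988, 0.157, -0.0]
force: [-0.7, 0.9, -0.4]
grip_width: 0.996
grip_force: 0.0
```

```bash
python3 -m jog '[[0,0,0,0,0,0,0.06],[0,0,0,0,0,0,0.05],[0,0,0,0,0,0,0.046],[0,0,0,0,0,0,0.042],[0,0,0,0,0,0,0.04]]' 25;python3 -m jog '[[0,0,0,0,0,0,0.04],[0,0,0,0,0,0,0.04]]'
```

```text
time_s: 5.0
eef_pos: [474.1, -367.4, 24.8]
ee_rot: [0.0, 0.988, 0.157, 0.0]
force: [-0.6, 0.4, 3.1]
grip_width: 0.536
grip_force: 25.6
time_s: 5.2
eef_pos: [474.1, -367.4, 24.8]
ee_rot: [0.0, 0.988, 0.157, 0.0]
force: [0.4, -0.1, 4.8]
grip_width: 0.535
grip_force: 25.7
```

```bash
python3 -m jog '[[0,0,-0.01,0,0,0,0.04],[0,0,-0.025,0,0,0,0.04],[0,0,-0.03,0,0,0,0.04],[0,0,-0.02,0,0,0,0.04],[0.01,-0.02,0,0,0,0,0.04]]'
python3 -m jog '[[0.01,-0.04,0,0,0,0,0.04],[0.01,-0.04,0,0,0,0,0.04],[0.005,-0.04,0,0,0,0,0.04],[0,-0.02,0,0,0,0,0.04],[0,0,0,0,0,0,0.04]]'
python3 -m jog '[[0,0,0,0,0,0,0.04],[0,0,0,0,0,0,0.04]]'
python3 - <<'E'
from h import *
T=pose();np.save("T5.npy",T);im=eyes.capture("wrist");cv2.imwrite("pics/w5.png",im[:,:,::-1]);go(445,-136)
E
```

```text
time_s: 5.7
eef_pos: [477.9, -347.7, 112.8]
ee_rot: [0.003, 0.988, 0.156, 0.002]
force: [0.1, 1.5, -1.4]
grip_width: 0.533
grip_force: 26.1
time_s: 6.2
eef_pos: [457.2, -202.1, 109.9]
ee_rot: [-0.0, 0.987, 0.158, -0.0]
force: [-0.5, -0.1, -1.7]
grip_width: 0.538
grip_force: 26.1
time_s: 6.4
eef_pos: [458.0, -205.3, 109.6]
ee_rot: [0.0, 0.988, 0.156, 0.0]
force: [-0.1, 0.2, -1.3]
grip_width: 0.533
grip_force: 26.1
tcp [ 457.9 -205.3  109.5] ytool -72.0 tilt 0.02 | shift [  9.1 -69.9  -0. ] rz(rad) 0.0 j6 0.6
```

View pics/w5.png

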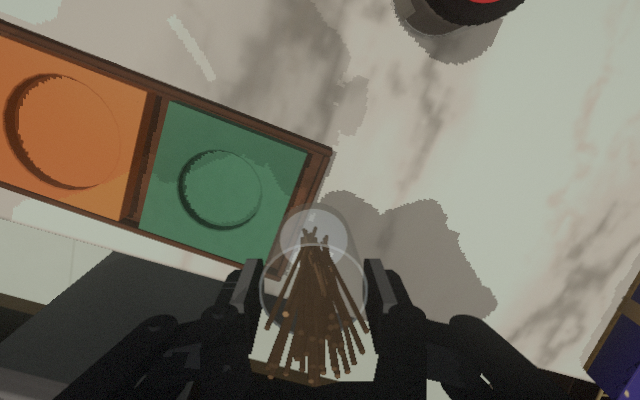

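Run:
```python
from h import *
T=np.load("T5.npy")
g=back("wrist",(221.5,188.5),21,T);print("G",g,"O",back("wrist",(62,131.5),21,T),"glass base",back("wrist",(313.5,237),85,T),"rim",back("wrist",(314.5,292),147,T))
go(g[0],g[1])
```

```text
G [ 445.4 -136.3   21. ] O [451.6 -15.5  21. ] glass base [ 455.9 -206.5   85. ] rim [ 458.1 -206.1  147. ]
tcp [ 457.9 -205.3  109.5] ytool -72.0 tilt 0.02 | shift [  9.4 -69.5  -0. ] rz(rad) 0.0 j6 0.6
```

```bash
python3 -m jog '[[0.004,-0.025,0,0,0,0,0.04],[0.004,-0.03,0,0,0,0,0.04],[0.002,-0.0145,0,0,0,0,0.04],[0,0,0,0,0,0,0.04],[0,0,0.02,0,0,0,0.04]]'
python3 -m jog '[[0,0,0.025,0,0,0,0.04],[0,0,0.018,0,0,0,0.04],[0,0,0.006,0,0,0,0.04],[0,0,0.003,0,0,0,0.04],[0,0,0,0,0,0,0.04]]'
python3 - <<'E'
from h import *
go(446,-135.8,35.5)
E
```

```text
time_s: 6.95
eef_pos: [447.5, -136.8, 91.2]
ee_rot: [0.002, 0.988, 0.157, 0.002]
force: [0.2, -0.1, -0.7]
grip_width: 0.54
grip_force: 26.2
time_s: 7.45
eef_pos: [446.1, -135.8, 37.9]
ee_rot: [0.0, 0.988, 0.157, 0.0]
force: [0.3, -1.0, -1.6]
grip_width: 0.533
grip_force: 26.1
tcp [ 446.1 -135.8   37.9] ytool -72.0 tilt 0.04 | shift [-0.1 -0.   2.4] rz(rad) 0.0 j6 0.71
```

```bash
python3 -m jog '[[0,0,0.002,0,0,0,0.04],[0,0,0.0015,0,0,0,0.04],[0,0,0,0,0,0,0.04]]'
```

```text
time_s: 7.75
eef_pos: [446.6, -135.7, 35.7]
ee_rot: [0.001, 0.988, 0.157, 0.001]
force: [-2.3, 0.2, 14.0]
grip_width: 0.539
grip_force: 27.3
```

```bash
python3 -m jog '[[0,0,-0.001,0,0,0,0.055],[0,0,0,0,0,0,0.085],[0,0,0,0,0,0,0.085],[0,0,-0.015,0,0,0,0.085],[0,0,-0.03,0,0,0,0.085]]'
python3 -m jog '[[0,0,-0.04,0,0,0,0.085],[0,0,-0.04,0,0,0,0.085],[0.02,-0.01,-0.015,0,0,0,0.085],[0.035,-0.02,0,0,0,0,0.085],[0.035,-0.02,0,0,0,0,0.085]]'
python3 -m jog '[[0.035,-0.022,0,0,0,0,0.085],[0.035,-0.022,0,0,0,0,0.085],[0.035,-0.02,0,0,0,0,0.085],[0,0,0,0,0,0,0.085],[0,0,0,0,0,0,0.085]]'
python3 - <<'E'
from h import *
T=pose();np.save("T6.npy",T);im=eyes.capture("wrist");cv2.imwrite("pics/w6.png",im[:,:,::-1]);go(610,43)
E
```

```text
time_s: 8.25
eef_pos: [444.6, -134.5, 79.0]
ee_rot: [-0.001, 0.988, 0.157, -0.002]
force: [0.3, 0.0, -0.5]
grip_width: 0.996
grip_force: 0.0
time_s: 8.75
eef_pos: [516.8, -59.0, 175.7]
ee_rot: [0.0, 0.988, 0.156, 0.001]
force: [-0.3, 0.2, -0.6]
grip_width: 0.994
grip_force: 0.0
time_s: 9.25
eef_pos: [595.7, 34.0, 174.4]
ee_rot: [-0.0, 0.988, 0.157, -0.001]
force: [0.0, 0.1, -0.2]
grip_width: 0.994
grip_force: 0.0
tcp [595.4  33.3 174.7] ytool -72.0 tilt 0.05 | shift [16.9 -4.7 -0. ] rz(rad) 0.0 j6 1.12
```

View pics/w6.png

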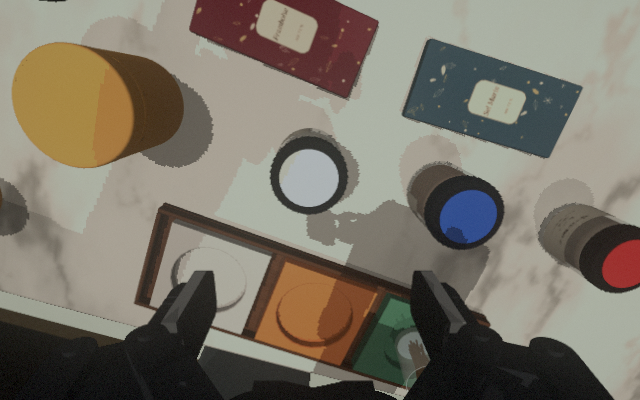

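White sticker centre is at (309,179), the white well at about (209,280) and the orange well at (315,314). The pick glass stands in the green well.

Run:
```python
from h import *
T=np.load("T6.npy")
p=back("wrist",(309.5,178.5),78,T);print(p,"W",back("wrist",(209,280),21,T),"O",back("wrist",(315,314),21,T))
go(p[0],p[1],36)
```

```text
[609.3  41.1  78. ] W [457.5 103.9  21. ] O [452.1 -15.5  21. ]
tcp [595.4  33.3 174.7] ytool -72.0 tilt 0.05 | shift [ 15.7  -3.1 138.7] rz(rad) 0.0 j6 1.12
```

```bash
python3 -m jog '[[0.0157,-0.0031,0,0,0,0,0.085],[0,0,0,0,0,0,0.085],[0,0,0.03,0,0,0,0.085],[0,0,0.04,0,0,0,0.085],[0,0,0.035,0,0,0,0.085]]'
python3 -m jog '[[0,0,0.02,0,0,0,0.085],[0,0,0.015,0,0,0,0.085],[0,0,0.007,0,0,0,0.085],[0,0,0.004,0,0,0,0.085],[0,0,0,0,0,0,0.085]]'
```

```text
time_s: 9.8
eef_pos: [608.8, 40.4, 68.8]
ee_rot: [0.0, 0.988, 0.156, -0.0]
force: [1.1, 0.1, -0.2]
grip_width: 0.998
grip_force: 0.0
time_s: 10.3
eef_pos: [610.0, 41.2, 24.5]
ee_rot: [0.0, 0.988, 0.157, 0.0]
force: [-0.3, -0.1, -0.7]
grip_width: 0.996
grip_force: 0.0
```

```bash
python3 -m jog '[[0,0,0,0,0,0,0.072],[0,0,0,0,0,0,0.065],[0,0,0,0,0,0,0.06],[0,0,0,0,0,0,0.057],[0,0,0,0,0,0,0.055]]' 35; python3 -m jog '[[0,0,0,0,0,0,0.055],[0,0,0,0,0,0,0.055]]'
python3 - <<'E'
from h import *
go(609.3,41.1)
E
```

```text
time_s: 10.8
eef_pos: [610.2, 41.6, 25.0]
ee_rot: [0.0, 0.988, 0.157, 0.001]
force: [-2.4, 0.6, 5.1]
grip_width: 0.714
grip_force: 38.0
time_s: 11.0
eef_pos: [610.2, 41.6, 25.0]
ee_rot: [0.0, 0.988, 0.157, 0.001]
force: [-0.8, 1.6, 6.6]
grip_width: 0.713
grip_force: 38.0
tcp [610.2  41.6  25. ] ytool -72.0 tilt 0.08 | shift [-1.   0.2 -0. ] rz(rad) 0.0 j6 1.13
```

```bash
python3 -m jog '[[0,0,-0.01,0,0,0,0.055],[0,0,-0.025,0,0,0,0.055],[0,0,-0.025,0,0,0,0.055],[0,0,-0.01,0,0,0,0.055],[-0.015,-0.013,0,0,0,0,0.055]]'
python3 -m jog '[[-0.025,-0.021,0,0,0,0,0.055],[-0.03,-0.026,0,0,0,0,0.055],[-0.03,-0.026,0,0,0,0,0.055],[-0.017,-0.015,0,0,0,0,0.055],[-0.0078,-0.0059,0,0,0,0,0.055]]'
python3 -m jog '[[0,0,0,0,0,0,0.055],[0,0,0,0,0,0,0.055],[0,0,0,0,0,0,0.055]]'
python3 - <<'E'
from h import *
go(458.5,104.7,37)
E
```

```text
time_s: 11.5
eef_pos: [593.1, 48.3, 95.3]
ee_rot: [0.001, 0.988, 0.156, 0.002]
force: [-0.4, 0.3, -3.6]
grip_width: 0.718
grip_force: 39.8
time_s: 12.0
eef_pos: [456.0, 105.2, 93.7]
ee_rot: [-0.0, 0.988, 0.157, -0.001]
force: [0.9, -0.0, -2.5]
grip_width: 0.711
grip_force: 39.7
time_s: 12.3
eef_pos: [459.0, 104.0, 93.9]
ee_rot: [0.0, 0.988, 0.156, 0.0]
force: [0.3, 0.6, -3.7]
grip_width: 0.713
grip_force: 39.7
tcp [459.  104.   93.9] ytool -72.0 tilt 0.03 | shift [-0.3 -0.9 56.9] rz(rad) 0.0 j6 1.23
```

```bash
python3 -m jog '[[0,-0.001,0.02,0,0,0,0.055],[0,0,0.02,0,0,0,0.055],[0,0,0.01,0,0,0,0.055],[0,0,0.004,0,0,0,0.055],[0,0,0.002,0,0,0,0.055]]'
python3 -m jog '[[0,0,0,0,0,0,0.055],[0,0,0.0015,0,0,0,0.055],[0,0,0,0,0,0,0.055]]'
```

```text
time_s: 12.8
eef_pos: [458.2, 105.3, 38.0]
ee_rot: [0.0, 0.988, 0.157, 0.0]
force: [-0.6, -0.5, -3.3]
grip_width: 0.713
grip_force: 39.7
time_s: 13.1
eef_pos: [458.0, 105.4, 36.8]
ee_rot: [0.0, 0.988, 0.157, 0.0]
force: [0.2, -0.3, -3.3]
grip_width: 0.716
grip_force: 39.7
```

```bash
python3 -m jog '[[0,0,0.0012,0,0,0,0.055],[0,0,0,0,0,0,0.055]]'
```

```text
time_s: 13.3
eef_pos: [458.2, 105.5, 36.0]
ee_rot: [0.0, 0.988, 0.157, 0.001]
force: [-2.5, 1.2, 4.0]
grip_width: 0.712
grip_force: 40.2
```

```bash
python3 -m jog '[[0,0,0,0,0,0,0.065],[0,0,0,0,0,0,0.085],[0,0,0,0,0,0,0.085],[0,0,-0.015,0,0,0,0.085],[0,0,-0.03,0,0,0,0.085]]'
python3 -m jog '[[0,0,-0.04,0,0,0,0.085],[0,0,-0.04,0,0,0,0.085],[0.007,-0.02,-0.015,0,0,0,0.085],[0.015,-0.04,0,0,0,0,0.085],[0.015,-0.04,0,0,0,0,0.085]]'
python3 -m jog '[[0.015,-0.04,0,0,0,0,0.085],[0.015,-0.04,0,0,0,0,0.085],[0.012,-0.03,0,0,0,0,0.085],[0.005,-0.02,0,0,0,0,0.085],[0,0,0,0,0,0,0.085]]'
python3 -m jog '[[0,0,0,0,0,0,0.085]]'
python3 - <<'E'
from h import *
T=pose();np.save("T7.npy",T);im=eyes.capture("wrist");cv2.imwrite("pics/w7.png",im[:,:,::-1]);go(470,366)
E
```

```text
time_s: 13.8
eef_pos: [456.5, 105.4, 79.4]
ee_rot: [-0.0, 0.988, 0.157, -0.002]
force: [0.6, -0.3, -0.5]
grip_width: 0.996
grip_force: 0.0
time_s: 14.3
eef_pos: [462.3, 213.0, 176.1]
ee_rot: [-0.0, 0.988, 0.156, 0.001]
force: [0.1, -0.5, -0.7]
grip_width: 0.996
grip_force: 0.0
time_s: 14.8
eef_pos: [465.8, 352.1, 174.8]
ee_rot: [-0.0, 0.987, 0.158, -0.0]
force: [0.0, 0.3, -0.0]
grip_width: 0.997
grip_force: 0.0
time_s: 14.9
eef_pos: [466.3, 349.9, 175.0]
ee_rot: [0.0, 0.988, 0.157, -0.0]
force: [0.3, -0.4, -0.2]
grip_width: 0.993
grip_force: 0.0
tcp [466.5 349.4 175.2] ytool -72.0 tilt 0.02 | shift [  8.5 -14.7  -0. ] rz(rad) 0.0 j6 1.7
```

View pics/w7.png

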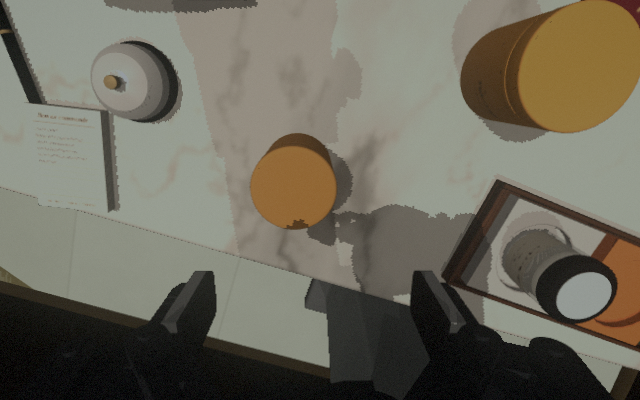

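The canister's top is centred at (293,187.5). The white jar stands upright in the white well.

Run:
```python
from h import *
T=np.load("T7.npy")
p=back("wrist",(293,187.5),85,T);print(p)
go(p[0],p[1],28)
```

```text
[470.8 367.2  85. ]
tcp [466.5 349.4 175.2] ytool -72.0 tilt 0.02 | shift [  9.7 -15.6 147.2] rz(rad) 0.0 j6 1.7
```

```bash
python3 -m jog '[[0.0097,-0.0156,0,0,0,0,0.085],[0,0,0,0,0,0,0.085],[0,0,0.03,0,0,0,0.085],[0,0,0.02,0,0,0,0.085],[0,0,0,0,0,0,0.085]]'
python3 - <<'E'
from h import *
go(470.8,367.2,29)
E
```

```text
time_s: 15.45
eef_pos: [469.7, 366.2, 122.9]
ee_rot: [0.001, 0.988, 0.156, -0.002]
force: [-0.8, -0.4, 0.3]
grip_width: 0.998
grip_force: 0.0
tcp [469.7 366.2 122.9] ytool -72.0 tilt 0.3 | shift [ 1.8 -0.8 93.9] rz(rad) 0.0 j6 1.72
```

```bash
python3 -m jog '[[0.001,-0.001,0.03,0,0,0,0.085],[0,0,0.03,0,0,0,0.085],[0,0,0.02,0,0,0,0.085],[0,0,0.012,0,0,0,0.085],[0,0,0,0,0,0,0.085]]'
python3 -m jog '[[0,0,0,0,0,0,0.076],[0,0,0,0,0,0,0.07],[0,0,0,0,0,0,0.065],[0,0,0,0,0,0,0.062],[0,0,0,0,0,0,0.06]]' 35; python3 -m jog '[[0,0,0,0,0,0,0.06],[0,0,0,0,0,0,0.06]]'
python3 - <<'E'
from h import *
go(470.8,367.2)
E
```

```text
time_s: 15.95
eef_pos: [471.4, 368.6, 33.0]
ee_rot: [0.0, 0.988, 0.157, -0.001]
force: [0.0, -0.1, 1.1]
grip_width: 0.996
grip_force: 0.0
time_s: 16.45
eef_pos: [472.5, 369.3, 35.2]
ee_rot: [-0.0, 0.988, 0.157, 0.001]
force: [0.6, -1.9, 6.8]
grip_width: 0.774
grip_force: 38.1
time_s: 16.65
eef_pos: [472.5, 369.4, 35.2]
ee_rot: [-0.0, 0.988, 0.157, 0.001]
force: [-0.3, -2.8, 5.9]
grip_width: 0.779
grip_force: 38.1
tcp [472.5 369.4  35.2] ytool -72.0 tilt 0.17 | shift [-2.3  1.5 -0. ] rz(rad) 0.0 j6 1.72
```

```bash
python3 -m jog '[[0,0,-0.01,0,0,0,0.06],[0,0,-0.025,0,0,0,0.06],[0,0,-0.035,0,0,0,0.06],[0,0,-0.03,0,0,0,0.06],[0,0,-0.015,0,0,0,0.06]]'
python3 -m jog '[[-0.007,0.018,0,0,0,0,0.06],[-0.013,0.034,0,0,0,0,0.06],[-0.013,0.034,0,0,0,0,0.06],[-0.013,0.034,0,0,0,0,0.06],[-0.013,0.034,0,0,0,0,0.06]]'
python3 -m jog '[[-0.013,0.034,0,0,0,0,0.06],[-0.013,0.034,0,0,0,0,0.06],[-0.013,0.034,0,0,0,0,0.06],[-0.013,0.034,0,0,0,0,0.06],[-0.013,0.034,0,0,0,0,0.06]]'
python3 -m jog '[[-0.009,0.02,0,0,0,0,0.06],[-0.0033,0.0117,0,0,0,0,0.06],[0,0,0,0,0,0,0.06],[0,0,0,0,0,0,0.06]]'
python3 - <<'E'
from h import *
go(454,-14.8,46.2)
im=eyes.capture("wrist");cv2.imwrite("pics/w8.png",im[:,:,::-1])
E
```

```text
time_s: 17.15
eef_pos: [472.0, 369.7, 152.0]
ee_rot: [-0.001, 0.988, 0.157, 0.002]
force: [-0.1, -0.3, -2.6]
grip_width: 0.776
grip_force: 40.5
time_s: 17.65
eef_pos: [462.5, 203.3, 149.0]
ee_rot: [-0.0, 0.988, 0.157, 0.0]
force: [0.7, -0.1, -3.3]
grip_width: 0.774
grip_force: 40.6
time_s: 18.15
eef_pos: [453.5, 21.5, 149.1]
ee_rot: [0.0, 0.988, 0.157, 0.0]
force: [0.1, 0.5, -3.7]
grip_width: 0.774
grip_force: 40.6
time_s: 18.55
eef_pos: [452.0, -10.5, 148.5]
ee_rot: [-0.0, 0.988, 0.157, 0.0]
force: [-0.1, -0.1, -3.3]
grip_width: 0.774
grip_force: 40.6
tcp [452.  -10.5 148.5] ytool -71.9 tilt 0.02 | shift [  0.5   4.8 102.3] rz(rad) 0.0 j6 0.97
```

View pics/w8.png

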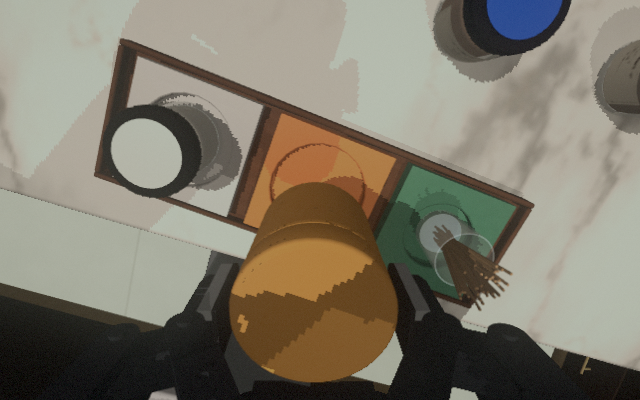

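Both placed items stand upright in their wells, and the held canister's top is centred at about (314,309).

```bash
python3 - <<'E'
from h import *
T=pose();p=back("wrist",(314,309.5),198.3,T);print(p,T[:3,3])
E
python3 -m jog '[[0.0005,0.0045,0.01,0,0,0,0.06],[0,0,0.025,0,0,0,0.06],[0,0,0.03,0,0,0,0.06],[0,0,0.015,0,0,0,0.06],[0,0,0,0,0,0,0.06]]'
python3 - <<'E'
from h import *
go(454,-14.8,46.2)
E
```

```text
[452.3 -10.8 198.3] [451.99174175 -10.23615739 148.42024868]
time_s: 19.1
eef_pos: [452.5, -14.5, 66.0]
ee_rot: [-0.001, 0.988, 0.157, -0.002]
force: [0.1, -0.8, -2.0]
grip_width: 0.775
grip_force: 40.4
tcp [452.5 -14.5  66. ] ytool -71.9 tilt 0.28 | shift [ 1.4  0.8 19.8] rz(rad) 0.0 j6 0.96
```

```bash
python3 -m jog '[[0.0005,0.0005,0.01,0,0,0,0.06],[0,0,0.005,0,0,0,0.06],[0,0,0.002,0,0,0,0.06],[0,0,0,0,0,0,0.06],[0,0,0,0,0,0,0.06]]'
```

```text
time_s: 19.6
eef_pos: [454.7, -15.7, 51.6]
ee_rot: [0.0, 0.988, 0.157, 0.0]
force: [-0.7, -0.9, -3.1]
grip_width: 0.774
grip_force: 40.5
```

```bash
python3 -m jog '[[-0.0015,0,0.003,0,0,0,0.06],[0,0,0.001,0,0,0,0.06],[0,0,0,0,0,0,0.06],[0,0,0,0,0,0,0.06]]'; python3 -m jog '[[0,0,0.001,0,0,0,0.06],[0,0,0,0,0,0,0.06]]'
```

```text
time_s: 20.0
eef_pos: [453.1, -16.1, 47.3]
ee_rot: [0.0, 0.988, 0.157, 0.0]
force: [0.3, 0.3, -2.4]
grip_width: 0.769
grip_force: 40.5
time_s: 20.2
eef_pos: [453.1, -16.1, 46.3]
ee_rot: [0.0, 0.988, 0.157, 0.0]
force: [-0.7, 0.3, -2.2]
grip_width: 0.773
grip_force: 40.6
```

```bash
python3 -m jog '[[0,0,0.001,0,0,0,0.06],[0,0,0,0,0,0,0.06]]'
```

```text
time_s: 20.4
eef_pos: [453.4, -16.2, 46.1]
ee_rot: [0.0, 0.988, 0.157, 0.0]
force: [-2.4, 0.1, 8.2]
grip_width: 0.771
grip_force: 41.5
```

Contact. Release, retreat up and check.

```bash
python3 -m jog '[[0,0,0,0,0,0,0.07],[0,0,0,0,0,0,0.085],[0,0,0,0,0,0,0.085],[0,0,-0.015,0,0,0,0.085],[0,0,-0.03,0,0,0,0.085]]'
python3 -m jog '[[0,0,-0.04,0,0,0,0.085],[0,0,-0.04,0,0,0,0.085],[0,0,-0.04,0,0,0,0.085],[0,0,-0.03,0,0,0,0.085],[0,0,0,0,0,0,0.085]]'
python3 -m jog '[[0,0,0,0,0,0,0.085],[0,0,0,0,0,0,0.085],[0,0,0,0,0,0,0.085]]'
python3 - <<'E'
from h import *
T=pose();np.save("T9.npy",T);im=eyes.capture("wrist")
cv2.imwrite("pics/w9.png",im[:,:,::-1]);print(T[:3,3])
E
```

```text
time_s: 20.9
eef_pos: [451.9, -15.8, 89.4]
ee_rot: [-0.001, 0.988, 0.157, -0.002]
force: [0.4, -0.2, 0.2]
grip_width: 0.997
grip_force: 0.0
time_s: 21.4
eef_pos: [454.5, -16.5, 244.0]
ee_rot: [0.002, 0.988, 0.157, 0.003]
force: [-0.1, -0.5, 0.2]
grip_width: 0.995
grip_force: 0.0
time_s: 21.7
eef_pos: [452.6, -16.0, 239.2]
ee_rot: [-0.001, 0.988, 0.157, -0.001]
force: [-0.3, -0.2, 1.1]
grip_width: 0.995
grip_force: 0.0
[452.62895524 -16.00230216 239.18663165]
```

View pics/w9.png

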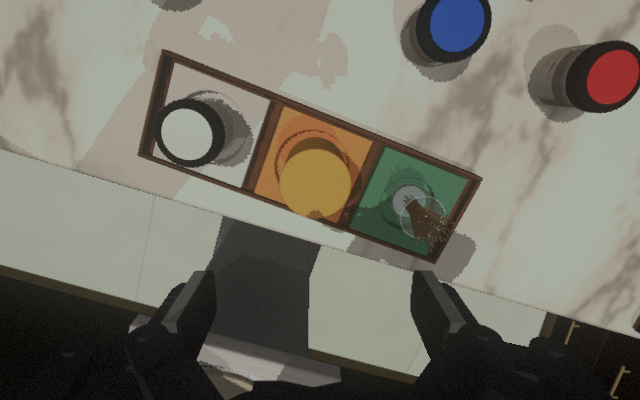

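Run:
```python
from h import *
T=np.load("T9.npy")
print("jar",back("wrist",(186,134),89,T),"W 457.6 104.4; can",back("wrist",(315.5,183),96,T),"O 451.8 -15.5; glass rim",back("wrist",(421,216),73,T),"base",back("wrist",(411,202),11,T),"G 445.4 -136.3")
c=eyes.capture("top");
```

```text
jar [457.6 106.2  89. ] W 457.6 104.4; can [452.2 -18.6  96. ] O 451.8 -15.5; glass rim [ 446.6 -134.5   73. ] base [ 443.6 -142.7   11. ] G 445.4 -136.3
```

```bash
python3 -c "
from rig import finish_job
print(finish_job())"
```

```text
the job is handed in; nothing more can be done
None
```

The canister, white-cream jar and pick glass are standing upright in their orange, white and green wells, with canister and jar about 3 mm or less off centre and the glass about 2–7 mm (its base was hard to read); nothing touched the large can or the brown jars, and the job was handed in at about 22 s.

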